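# Find the high side of a bent potter's-wheel spindle

## Task

The potter's-wheel shaft held between the bench centres is bent. Lower the dial indicator on its column until its plunger bears on the shaft and is pushed in about half its travel (never to its stop), then crank the shaft through at least one full turn, watching the plunger. Finish with the shaft stopped where the plunger is pushed in furthest, so that the high side of the bend is straight up under it, the crank let go and the indicator still down. Handle it gently so that the bench centres, which stand loose, are not shoved out of place, and leave the other things alone.

Things in the scene. Friction and masses are not known exactly. Their poses are not given: they have to be found in the camera images.
- bench: Green cast bench centres standing loose, 7.5 kg in all: hard sideways pushes at the crank (25 N and up) can swing them round. Bed 110 mm (x) by 300 mm (y), 34 mm high. The bent shaft, 22 mm diameter with a 62 mm ribbed pulley, turns about an axis along this body's y, 115 mm up. Origin: on the work surface straight below the plunger; z up, +x the side the dial faces, crank at the -y end.
- crank_centre (a point): Point on the axis of turning, 115 mm up, axes as the bench's: centre of the 38 mm radius circle, in the bench's x-z plane, that the handle's middle runs on. A gripper can follow the whole circle from above; towards the shaft only the crank itself (hub 24 mm diameter, arm 17 mm wide, from 29 mm on) lies within 60 mm.
- crank_grip (a point): Middle of the crank's black handle, a plain sleeve 18 mm diameter, 62 mm long, parallel to the bench's y axis, its outer (-y) end free. The sleeve spins freely on its pin, so it can be pinched and led round. This point tells where the crank stands; the crank is clamped on its spindle at any angle.
- spindle (a joint): Turn of the headstock spindle, which carries crank and shaft together, rad; 0 at the start, unlimited both ways. Grows when the top of the crank goes towards +x of the bench. Stiff: about 0.14 N m of friction (4 N at the handle), so it stays where it is left. The bend's direction relative to the crank differs every time.
- indicator (a joint): How far the dial indicator has been slid down its column, m: 0 at the top, 0.045 at the bottom stop. Held by friction, about 9 N (up or down) at the bar, and stays where it is left. The plunger meets the shaft at 0.021 to 0.027, depending on how the bend lies.
- bar_grip (a point): Point on the indicator's dark level bar that runs along the bench's x from column to dial: bar 14 mm wide (y), 16 mm high; the point is in its middle, 8 mm below its top, 77 mm from the axis of the 18 mm column (265 mm high), 46 mm from the dial (58 mm diameter, centred at this height). It can be pinched from above across its width, or pressed down. Axes as the bench's.
- plunger (a joint): How far the indicator's plunger is pushed in (up), m: 0 hanging free, 0.020 at its stop. Spring 1.3 N at 0, 2.5 N at 0.020. Over one turn of the shaft it moves in and out once, 6 mm in all (the bend's 3 mm to either side).
- needle (a joint): Needle of the dial, rad, clockwise as seen from the dial's front; straight up at 0; geared to the plunger, 0.2513 rad for each mm (one round of the dial, 25 marks, for 25 mm).
- plunger_tip (a point): Lowest point of the plunger's 8 mm ball tip, where it rides on top of the shaft. Riding on the shaft it is about 122.6 mm above the work surface with the low side up, 128.6 mm with the high side up (the contact gives by some 0.4 mm).
- tub: Cream plastic tub, 84 mm diameter, 95 mm high, bystander; origin under its middle.
- oil_bottle: Clear oil bottle, 44 mm diameter, 120 mm high, bystander; origin under its middle.
- wrench: Steel wrench lying down, bystander; origin under its middle, along its x axis.
- modelling_tool: Dark wooden modelling tool (flat blade), 180 mm long, lying down, bystander; origin under its middle, along its x axis.

How it is judged:
By the outcome, as a careful person would: the job done as asked, in the order asked, and still so for the second after the job is handed in, with the robot touching nothing.
It also fails if it takes over 56 s, if anything falls off the work surface, if the arm or the gripper's body presses on something with over 40 N, if the wrist force passes 120 N, or if a joint passes its speed limit or range.

## Robot

A 7-joint arm with a two-finger parallel gripper is mounted at the origin on the work surface. World frame = base frame: x ahead of the robot, y to its left, z up, the work surface at z = 0. Lengths are in m, angles in rad, forces in N, time in s.
With the tool pointing down it reaches from about 0.35 to 0.9 m from the base axis. Payload 8.1 kg.
Tool frame: the origin (TCP) lies midway between the tips of the shut fingers; the grasp point (between the pads) lies 19 mm behind it; x points along the fingers, z is the direction in which the jaws open and shut, and the axes are right-handed (so a half turn about x gives the same grasp; the last joint's range is limited). The gripper opens to 92 mm and grips with 3 to 60 N. Pads are 19 mm wide; open, the fingers measure 130 mm over their backs; the gripper's body (75 mm by 190 mm) begins 47 mm behind the grasp point.
Start: joints at [-1.431, 0.434, 0.025, 1.573, -0.012, 1.134, -0.075], TCP at [0.15, 0.607, 0.227] pointing down, gripper open.
Joint ranges: [-2.62, 2.62], [-0.44, 2.09], [-1.27, 1.32], [0.08, 2.57], [-1.32, 4.46], [0.12, 2], [-2.74, 2.74]. Speed limits (rad/s): [2.22, 2.22, 3.01, 3.01, 3.14, 3.14, 3.14].

## Interface

Orientations are given as a rotation vector (axis times angle).
In Python, from cell import arm gives the robot as it stands. The module is installed in compiled form; this text tells all that it offers.
- The arm moves only by the tool move_arm, never from a script. Its argument "steps" is text: rows parted by semicolons, each of 5 numbers parted by spaces: the shift along the tool's x, y, z in m, then the turn about the tool's x in rad, then the closure in counts, from 0 (fully open) to 255 (shut). A call has 1 to 10 rows; each row is the pose to reach, as a shift and turn from the pose commanded when the call began, along the tool's axes at that moment; what a row does not reach only later rows make up. A row lasts 1/12 s, in which the tool goes at most 41.7 mm and 7.16 degrees, less where a joint would pass 70% of its speed; a pose out of reach is approached as far as the arm can. A call with a gripper value outside its range is refused whole. The fingers move at their own pace and stop on an object; "squeeze" is the grip in N (left out, the last holds). Time passes only in rows, so rows that repeat a pose let the fingers close. It gives the time, the measured TCP pose, the force and the opening at its end, in the units of the state.
- arm.observe(): the state, without advancing time (a new reading comes with each control period).
- arm.get_image(name): name is "scene" or "side" or "wrist"; returns a dict with "img" (400x640x3 uint8, blue, green, red), "z_map" (400x640 float32, m along the optical axis (not along the pixel's ray), 0 where there is no reading), "vfov" (degrees; the focal length in pixels is half the picture's height over the tangent of half this angle, whatever the lens; pixels are square), "cx", "cy" (the principal point, pixels), "k1" (the pictures are not rectified: a ray, as slopes to the right and down, at radius r is drawn at 1 + k1 r^2 times it, then the intrinsics apply), "extrinsics" (4x4, takes a point from camera to world coordinates). Camera axes: x right, y up, looking along -z (the intrinsics and any distortion apply to the point x, -y, -z); pixel columns grow to the right and rows downward; lengths in m; the calibration is good to about 2 mm. A picture is of the moment at which its call begins.
- arm.sign_off(): hands the job in, once; it reports no verdict.
The state is a dict: "clock": time; "joints": joint angles; "dq": joint speeds; "joint_efforts": joint torques, N m; "position": TCP position; "ee_rot": TCP orientation; "force": force on the tool from outside, world axes, zero at the start; "ft_torque": the same for the moment, N m; "width": opening from 0.0 (shut) to 1.0 (fully open).
Only numpy, scipy, OpenCV 4.12 (cv2) and the standard library are available. Lean on these libraries where they do the work, as an engineer would, in place of code of your own. Each camera call takes 0.05 s, during which the arm holds its last target.

## Working session

There is one attempt and no reset: what is moved stays moved. The work goes in short steps, Python scripts to look and compute and a tool call to move; the robot and the scene stay as the last step left them, time stands still between calls to the robot, and variables do not carry over. Pictures are saved under pics/ and viewed, and the job is handed in when it is done.

Besides the shell and the picture viewer there is one more tool, called after "Call:" in YAML: its name, and indented under it one key for each argument. move_arm: Moves the arm, as the interface text tells. Its arguments: {"type":"object","properties":{"steps":{"type":"string"},"squeeze":{"type":"number"}},"required":["steps"]}

```bash
mkdir -p pics; cat > h.py <<'E'
import numpy as np, cv2
from cell import arm
from scipy.spatial.transform import Rotation as R
def grab(n,tag):
    d=arm.get_image(n); cv2.imwrite(f'pics/{tag}.png',d['img']); np.savez(f'pics/{tag}.npz',**{k:np.array(v) for k,v in d.items()}); return d
def load(tag):
    z=np.load(f'pics/{tag}.npz'); return {k:z[k] for k in z.files}
def ray(d,u,v):
    h=d['img'].shape[0]; f=h/2/np.tan(np.radians(d['vfov'])/2); k=float(d['k1'])
    xd=(np.asarray(u,float)-d['cx'])/f; yd=(np.asarray(v,float)-d['cy'])/f
    x,y=xd,yd
    for _ in range(20):
        s=1+k*(x*x+y*y); x,y=xd/s,yd/s
    return x,y
def pts(d,u,v,z=None):
    x,y=ray(d,u,v)
    if z is None: z=d['z_map'][np.asarray(v,int),np.asarray(u,int)]
    p=np.stack([x*z,-y*z,-z*np.ones_like(x)],-1)
    return p@d['extrinsics'][:3,:3].T+d['extrinsics'][:3,3]
def plane(d,u,v,h):
    a=pts(d,u,v,1.0); c=d['extrinsics'][:3,3]; t=(h-c[2])/(a[...,2]-c[2]); return c+(a-c)*np.expand_dims(t,-1) if np.ndim(t) else c+(a-c)*t
def tri(d1,p1,d2,p2):
    c1=d1['extrinsics'][:3,3];c2=d2['extrinsics'][:3,3]
    a=pts(d1,*p1,1.0)-c1;b=pts(d2,*p2,1.0)-c2;a/=np.linalg.norm(a);b/=np.linalg.norm(b)
    s=np.linalg.lstsq(np.stack([a,-b],1),c2-c1,rcond=None)[0]
    q1=c1+s[0]*a;q2=c2+s[1]*b; return (q1+q2)/2,np.linalg.norm(q1-q2)
def proj(d,p):
    T=np.linalg.inv(d['extrinsics']); q=T[:3,:3]@np.asarray(p)+T[:3,3]; x,y=q[0]/-q[2],-q[1]/-q[2]
    h=d['img'].shape[0]; f=h/2/np.tan(np.radians(d['vfov'])/2); s=1+float(d['k1'])*(x*x+y*y); return x*s*f+d['cx'],y*s*f+d['cy']
E
python3 - <<'E'
from h import *
print(arm.observe())
for n in ['scene','side','wrist']:
    d=grab(n,n+'0'); print(n,d['vfov'],d['cx'],d['cy'],d['k1'],d['extrinsics'].round(3).tolist())
print(R.from_rotvec(arm.observe()['ee_rot']).as_matrix().round(3))
E
```

```text
{'clock': 0.0, 'joints': array([-1.43056888,  0.43521713,  0.02496757,  1.57406974, -0.0116218 ,
        1.13400224, -0.075122  ]), 'dq': array([-9.72900052e-04,  1.35538639e-05,  1.08230751e-04, -2.56164641e-03,
       -8.38524816e-05, -1.97910141e-04,  8.62891618e-04]), 'joint_efforts': array([-2.41481484e-04, -6.67861032e+01,  9.84680839e-01, -3.14451098e+01,
       -6.05829782e-02,  4.31633054e-02,  1.69695641e-04]), 'position': array([0.15020436, 0.60616754, 0.22595912]), 'ee_rot': array([-1.0294504 ,  1.31554483,  1.02770293]), 'force': array([ 0.08781771, -0.39119497,  0.07416779]), 'ft_torque': array([-0.01735123,  0.02363325,  0.04753801]), 'width': 0.99793282467933}
scene 44.86502545941506 317.76852206690637 202.03334585456787 0.005591579172734507 [[0.029, -0.692, 0.721, 1.476], [1.0, 0.02, -0.022, 0.082], [0.001, 0.721, 0.693, 0.992], [0.0, 0.0, 0.0, 1.0]]
side 49.02887748770391 311.1103837288775 194.2334672742803 -0.09166941634791466 [[0.82, 0.379, -0.429, 0.082], [-0.572, 0.542, -0.615, -0.623], [-0.0, 0.75, 0.662, 0.936], [0.0, 0.0, 0.0, 1.0]]
wrist 63.864089764046845 320.3446036857277 196.82784057032353 0.009821685769828847 [[0.241, -0.937, -0.253, 0.082], [0.971, 0.232, 0.065, 0.624], [-0.002, -0.261, 0.965, 0.385], [0.0, 0.0, 0.0, 1.0]]
[[-0.    -0.971  0.241]
 [-0.001  0.241  0.971]
 [-1.    -0.    -0.001]]
```

View pics/scene0.png

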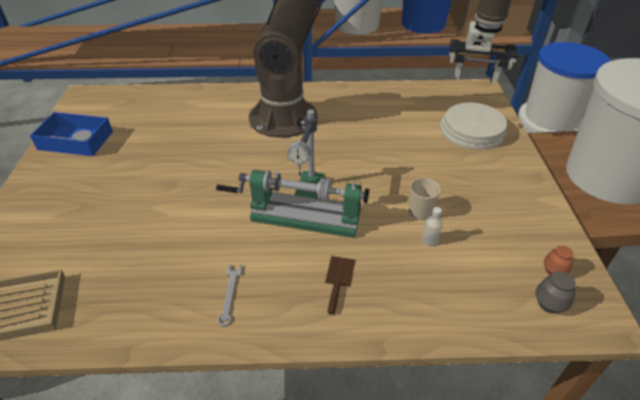

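View pics/side0.png

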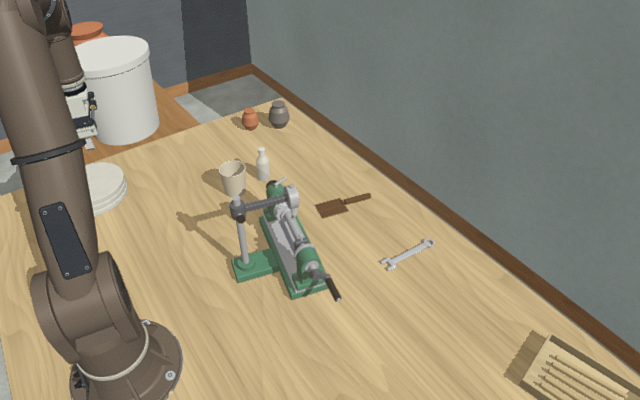

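View pics/wrist0.png

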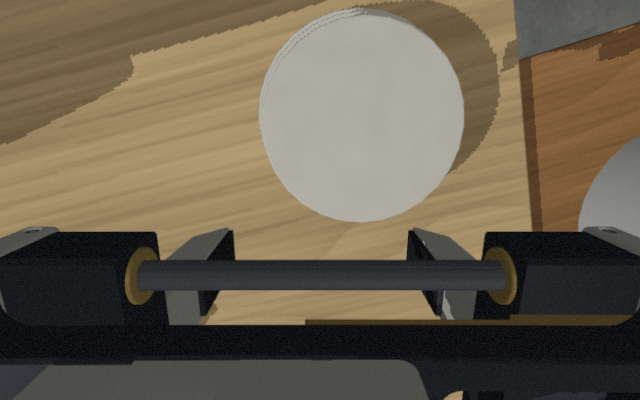

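Scene view: the bench is around (305,205), the crank handle at left around (228,188), the dial at (298,152) and the column at (310,145). In the side view, the handle runs about (320,275)-(338,298) and the bar about (240,207)-(290,195). Next I'll zoom in and measure.

```bash
python3 - <<'E'
from h import *
a=load('scene0')['img'][100:245,205:385]; b=load('side0')['img'][170:310,220:360]
cv2.imwrite('pics/z1.png',cv2.resize(a,None,fx=4.4,fy=4.1,interpolation=cv2.INTER_CUBIC))
cv2.imwrite('pics/z2.png',cv2.resize(b,None,fx=4,fy=4,interpolation=cv2.INTER_CUBIC))
for t in ['scene0','side0']:
    d=load(t); V,U=np.mgrid[0:400,0:640]; P=pts(d,U,V); 
    g=d['img'].astype(int); m=(g[...,1]>g[...,2]+25)&(g[...,1]>g[...,0]+10)&(d['z_map']>0)&(P[...,0]>.2)&(P[...,0]<1)&(abs(P[...,1])<.4)
    # whole bench: above table
    q=P[m]; print(t,m.sum(), q.min(0).round(3),q.max(0).round(3))
    lo=q[(q[:,2]<.045)]
    r=cv2.minAreaRect((lo[:,:2]*1000).astype(np.float32)); print('low green',r)
    # dark handle
    k=(g.max(-1)<60)&(d['z_map']>0)&(P[...,2]>.03)&(P[...,2]<.2)&(P[...,0]>.3)&(P[...,0]<.9)&(abs(P[...,1])<.35)
    n,l,s,c=cv2.connectedComponentsWithStats(k.astype(np.uint8))
    for i in range(1,n):
        if s[i,4]>15: w=P[l==i]; print(i,s[i],c[i].round(1),np.median(w,0).round(4),w.min(0).round(3),w.max(0).round(3))
E
```

```text
scene0 1798 [ 0.339 -0.076  0.006] [0.594 0.219 0.159]
low green ((454.06268310546875, 90.19353485107422), (293.8292541503906, 219.44204711914062), 76.44832611083984)
2 [276 181   2   9  16] [276.6 185.4] [0.5002 0.0011 0.1213] [ 0.497 -0.002  0.106] [0.504 0.002 0.134]
3 [217 186  20   6  75] [226.6 188.4] [ 0.4845 -0.1371  0.098 ] [ 0.472 -0.166  0.093] [ 0.492 -0.111  0.104]
4 [265 189   7   8  20] [267.7 192.9] [ 0.476  -0.0293  0.0659] [ 0.446 -0.035  0.045] [ 0.489 -0.017  0.091]
5 [364 190   4  12  37] [365.5 195.5] [0.555  0.2354 0.1283] [0.54  0.23  0.116] [0.566 0.24  0.139]
7 [267 200  16   5  27] [273.7 202.4] [ 0.4796 -0.0125  0.0356] [ 0.467 -0.031  0.031] [0.489 0.01  0.052]
side0 1766 [ 0.328 -0.082  0.002] [0.581 0.227 0.142]
low green ((446.22113037109375, 84.33818054199219), (298.5917053222656, 222.52345275878906), 75.25301361083984)
```

View pics/z1.png

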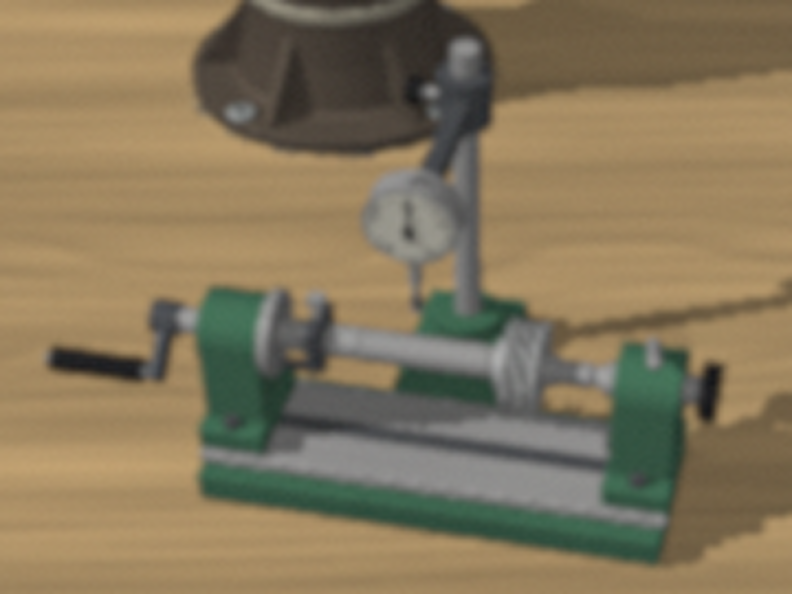

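View pics/z2.png

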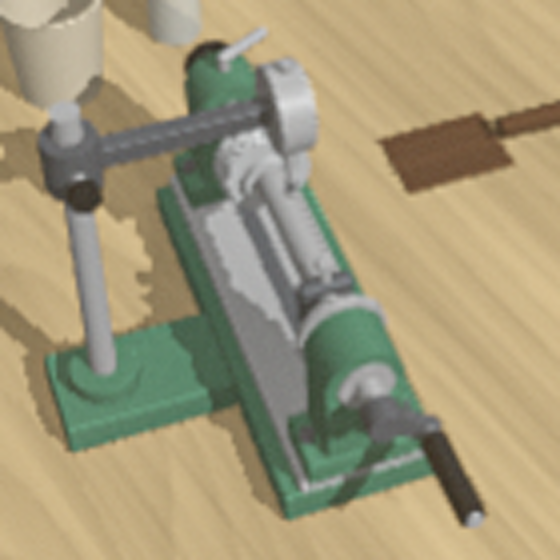

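```bash
python3 - <<'E'
from h import *
A=load('scene0');B=load('side0')
s=lambda X,Y:(205+X/4.4,100+Y/4.1); t=lambda X,Y:(220+X/4,170+Y/4)
for n,a,b in [('coltop',(465,45),(65,112)),('hand out',(52,358),(473,519)),('hand in',(147,370),(430,430)),('tip',(417,305),(296,184)),('tail knob',(711,392),(205,55)),('colfoot',(468,308),(104,372))]:
    p,e=tri(A,s(*a),B,t(*b)); print(n,p.round(4),round(e,4))
# bed edge corners
for n,a,h in [('sc front L top',(203,460),.034),('sc front R top',(668,520),.034),('frontLbot',(203,492),0),('frontRbot',(660,560),0)]:
    print(n,plane(A,*s(*a),h).round(4))
for n,a,h in [('side near bot L',(290,516),0),('side near top L',(286,487),.034),('side near R top',(430,455),.034),('side far L top',(160,190),.034)]:
    print(n,plane(B,*t(*a),h).round(4))
for tg,d in [('A',A),('B',B)]:
    V,U=np.mgrid[0:400,0:640]; P=pts(d,U,V); g=d['img'].astype(int)
    gray=(np.ptp(g,axis=-1)<25)&(P[...,0]>.3)&(P[...,0]<.7)&(abs(P[...,1])<.3)
    for lo,hi in [(.06,.1),(.1,.13),(.13,.17),(.17,.2),(.2,.23),(.23,.28)]:
        m=gray&(P[...,2]>lo)&(P[...,2]<hi)&(P[...,0]<.43)
        if m.sum(): print(tg,'col',lo,hi,m.sum(),np.median(P[m],0).round(4))
    w=(g.min(-1)>140)&gray&(P[...,2]>.16)&(P[...,2]<.26); 
    n,l,st,c=cv2.connectedComponentsWithStats(w.astype(np.uint8))
    for i in range(1,n):
        if st[i,4]>20: print(tg,'white',st[i],c[i].round(1),np.median(P[l==i],0).round(4))
E
```

```text
coltop [0.3685 0.0939 0.2649] 0.0069
hand out [ 0.4712 -0.17    0.0895] 0.0052
hand in [ 0.4879 -0.1073  0.0929] 0.0028
tip [0.503  0.0615 0.1574] 0.0064
tail knob [0.5441 0.2403 0.1182] 0.0022
colfoot [0.3663 0.0929 0.0356] 0.0088
sc front L top [ 0.5142 -0.075   0.034 ]
sc front R top [0.5785 0.2154 0.034 ]
frontLbot [ 0.5115 -0.0783  0.    ]
frontRbot [0.5832 0.2119 0.    ]
side near bot L [ 0.4191 -0.0563  0.    ]
side near top L [ 0.4167 -0.0572  0.034 ]
side near R top [ 0.5049 -0.0888  0.034 ]
side far L top [0.4849 0.2173 0.034 ]
A col 0.06 0.1 55 [0.3752 0.0953 0.0784]
A col 0.1 0.13 38 [0.3756 0.0956 0.1124]
A col 0.13 0.17 55 [0.375  0.0961 0.1548]
A col 0.17 0.2 45 [0.375  0.0963 0.184 ]
A col 0.2 0.23 69 [0.3803 0.0935 0.2238]
A col 0.23 0.28 235 [0.378  0.0906 0.242 ]
B col 0.06 0.1 66 [0.3652 0.0846 0.082 ]
B col 0.1 0.13 53 [0.3645 0.0847 0.1137]
B col 0.13 0.17 76 [0.3655 0.0844 0.1502]
B col 0.17 0.2 38 [0.3642 0.0847 0.1808]
B col 0.2 0.23 150 [0.3743 0.0761 0.225 ]
B col 0.23 0.28 333 [0.3687 0.0821 0.2401]
B white [286 185  13  22 183] [292.9 195.4] [0.4929 0.0406 0.2462]
B white [235 201   6   5  23] [237.3 203.3] [0.3668 0.0843 0.2528]
B white [238 224   6   9  40] [241.  227.4] [0.3669 0.0835 0.1744]
```

Call:
move_arm:
  steps: "-0.02 -0.028 -0.028 0 0;-0.035 -0.055 -0.055 0 0;-0.05 -0.083 -0.083 0 0;-0.07 -0.11 -0.11 0 0;-0.09 -0.138 -0.138 0 0;-0.09 -0.165 -0.165 0 0;-0.09 -0.193 -0.193 0 0;-0.09 -0.22 -0.22 0 0;-0.09 -0.247 -0.247 0 0;-0.09 -0.27 -0.27 0 0"

```text
clock: 0.98
position: [0.3484, 0.2769, 0.3168]
ee_rot: [-1.027, 1.315, 1.027]
force: [0.3, 0.0, -0.2]
width: 1.004
```

Call:
move_arm:
  steps: "0 -0.025 -0.03 0 0;0 -0.05 -0.06 0 0;0 -0.07 -0.09 0 0;0 -0.09 -0.11 0 0;0 -0.105 -0.13 0 100;0 -0.12 -0.15 0 200;0 -0.13 -0.165 0 255;0 -0.14 -0.175 0 255;0 -0.14 -0.175 0 255"
  squeeze: 10

```text
clock: 1.73
position: [0.4421, 0.0732, 0.3168]
ee_rot: [-1.026, 1.316, 1.024]
force: [0.2, -1.1, -0.4]
width: 0.687
```

```bash
python3 - <<'E'
from h import *
o=arm.observe(); print(o['clock'],o['position'],o['joints'].round(2),R.from_rotvec(o['ee_rot']).as_matrix().round(3).tolist(),o['force'],o['width'])
grab('wrist','w1')
E
```

```text
1.7333 [0.44210742 0.0732084  0.31678178] [-0.71  0.05  0.46  1.86 -0.02  1.23  1.08] [[0.001, -0.97, 0.245], [-0.001, 0.245, 0.97], [-1.0, -0.001, -0.001]] [ 0.17547001 -1.05960176 -0.37904599] 0.6868880971554785
```

View pics/w1.png

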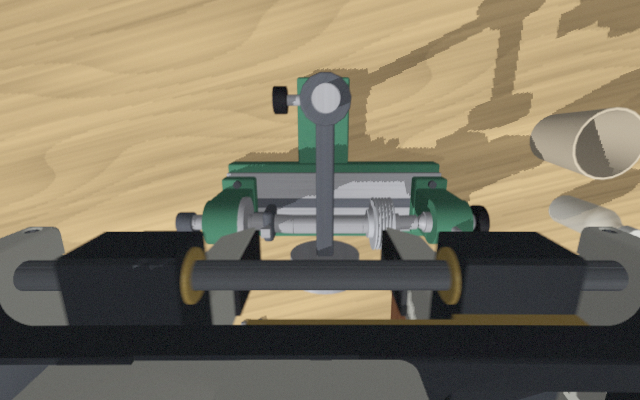

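The wrist view shows the column top at (326,97), the bar running down column 325 to the dial at (325,255), and the bench edges level. That means the tool is already aligned with the bench.

```bash
python3 - <<'E'
from h import *
d=load('w1')
print('coltop',plane(d,326,97,.265).round(4), pts(d,326,97).round(4))
for v in [140,160,180,200,220]:
    row=d['img'][v,305:345].astype(int).sum(-1); print(v,pts(d,325,v).round(4), row.tolist()[::2])
print('dial',[pts(d,325,v).round(4).tolist() for v in (245,252,258,262)])
print('tub', pts(d,*np.array([620,140])))
P=lambda u,v,h:plane(d,u,v,h).round(4)
print('bed back edge top', P(230,173,.034),P(438,173,.034), pts(d,232,168),pts(d,434,168))
E
```

```text
coltop [0.3675 0.0966 0.265 ] [0.3676 0.0966 0.2664]
140 [0.3958 0.0893 0.2354] [322, 332, 322, 333, 326, 310, 308, 303, 302, 312, 311, 309, 299, 303, 228, 319, 325, 329, 326, 332]
160 [0.4102 0.0858 0.2357] [223, 233, 220, 225, 238, 234, 303, 295, 301, 301, 304, 301, 302, 286, 212, 222, 223, 233, 218, 235]
180 [0.4251 0.082  0.2356] [384, 381, 380, 378, 381, 354, 311, 303, 303, 309, 306, 296, 292, 285, 243, 384, 387, 378, 388, 389]
200 [0.4408 0.0782 0.2346] [300, 303, 292, 312, 306, 294, 306, 303, 302, 304, 299, 301, 299, 282, 217, 300, 300, 303, 300, 306]
220 [0.4564 0.0743 0.2359] [395, 400, 397, 401, 396, 383, 310, 293, 299, 295, 310, 307, 294, 283, 273, 402, 398, 402, 401, 393]
dial [[0.4776, 0.069, 0.2345], [0.4833, 0.0676, 0.2353], [0.4882, 0.0663, 0.2358], [0.4118, 0.0832, 0.3989]]
tub [0.50197792 0.44480538 0.06639468]
bed back edge top [ 0.4258 -0.0522  0.034 ] [0.4969 0.2293 0.034 ] [ 0.42064372 -0.04998222  0.02528321] [0.49021341 0.22693928 0.02762977]
```

Call:
move_arm:
  steps: "0 0 0.005 0 255;0.01 0 0.005 0 255;0.03 0 0.005 0 255;0.05 0 0.005 0 255;0.065 0 0.005 0 255;0.073 0 0.005 0 255;0.076 0 0.005 0 255;0.076 0 0.005 0 255;0.076 0 0.005 0 255"

```text
clock: 2.53
position: [0.4427, 0.0814, 0.2412]
ee_rot: [-1.029, 1.314, 1.029]
force: [-0.4, -0.1, -0.2]
width: 0.016
```

```bash
python3 - <<'E'
from h import *
o=arm.observe(); print(o['clock'],o['position'],o['force'],o['width'])
d=grab('scene','s1'); cv2.imwrite('pics/s1z.png',cv2.resize(d['img'][95:215,200:380],None,fx=4.4,fy=4.4,interpolation=cv2.INTER_CUBIC))
E
```

```text
2.5333 [0.44270021 0.08140257 0.24115026] [-0.42428847 -0.0929958  -0.19098137] 0.016054782571640003
```

View pics/s1z.png

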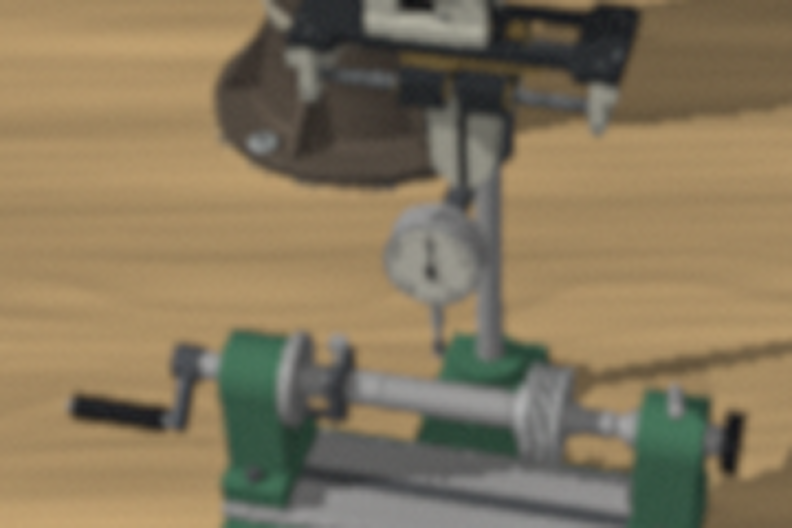

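Fingers are shut just above the bar, and the needle is at zero (dial centre near (299,152) in the full image). Now I'll press down.

Call:
move_arm:
  steps: "0.002 0 -0.003 0 255;0.004 0 -0.003 0 255;0.006 0 -0.003 0 255;0.009 0 -0.003 0 255;0.012 0 -0.003 0 255;0.015 0 -0.003 0 255;0.018 0 -0.003 0 255;0.021 0 -0.003 0 255;0.024 0 -0.003 0 255;0.027 0 -0.003 0 255"

```text
clock: 3.42
position: [0.4419, 0.0779, 0.2139]
ee_rot: [-1.028, 1.314, 1.028]
force: [-1.1, -0.8, 6.5]
width: 0.009
```

```bash
python3 - <<'E'
from h import *
o=arm.observe(); print(o['clock'],o['position'],o['force'],o['width'])
d=grab('scene','s2'); cv2.imwrite('pics/s2z.png',cv2.resize(d['img'][95:215,200:380],None,fx=4.4,fy=4.4,interpolation=cv2.INTER_CUBIC))
E
```

```text
3.4167 [0.44192557 0.07793916 0.21392477] [-1.08587786 -0.84416788  6.50861798] 0.008752414286178475
```

View pics/s2z.png

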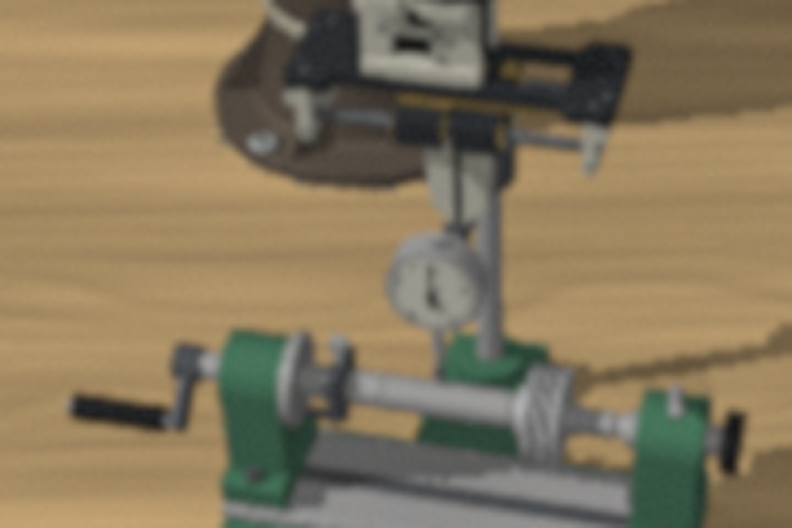

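Call:
move_arm:
  steps: "0.002 0 0 0 255;0.004 0 0 0 255;0.006 0 0 0 255;0.008 0 0 0 255;0.01 0 0 0 255;0.012 0 0 0 255;0.012 0 0 0 255"

```text
clock: 4.05
position: [0.4419, 0.0779, 0.2019]
ee_rot: [-1.028, 1.314, 1.028]
force: [-0.6, 0.4, 2.3]
width: 0.005
```

```bash
python3 - <<'E'
from h import *
o=arm.observe(); print(o['clock'],o['position'],o['force'],o['width'])
d=grab('scene','s3'); cv2.imwrite('pics/s3z.png',cv2.resize(d['img'][140:200,260:340],None,fx=9,fy=9,interpolation=cv2.INTER_CUBIC))
E
```

```text
4.05 [0.44188783 0.07791832 0.20186049] [-0.61583914  0.43793268  2.26888884] 0.005184796443225229
```

View pics/s3z.png

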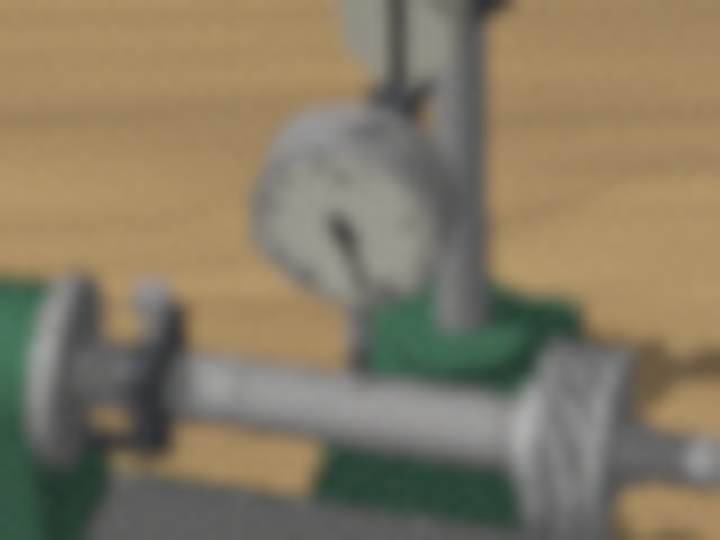

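The needle points to about 160°, so about 11 mm pushed in, and the indicator is near 33.6 mm. That is about half travel. Now I'll lift off and go over to the crank, turning the tool 90°.

Call:
move_arm:
  steps: "-0.004 0 0 0 255;-0.012 0 0 0 255;-0.03 0 0 0 255;-0.05 0 0 0 255;-0.07 0 0 0 255;-0.075 0 -0.015 0.1 255;-0.075 0 -0.035 0.2 200;-0.075 0 -0.055 0.3 150;-0.075 0 -0.075 0.4 100;-0.075 0 -0.095 0.5 100"

```text
clock: 4.93
position: [0.4186, -0.0149, 0.2774]
ee_rot: [-0.643, 1.473, 0.643]
force: [1.2, -0.6, 0.0]
width: 0.243
```

Call:
move_arm:
  steps: "0 -0.014 -0.014 0.1 60;0 -0.028 -0.028 0.2 60;0 -0.042 -0.042 0.3 60;0 -0.056 -0.05 0.4 60;0 -0.07 -0.058 0.5 60;0 -0.084 -0.058 0.6 60;0 -0.098 -0.05 0.7 60;0 -0.105 -0.043 0.8 60;0 -0.105 -0.043 0.9 60;0 -0.105 -0.043 1.0 60"

```text
clock: 5.77
position: [0.4676, -0.1169, 0.2772]
ee_rot: [0.139, 1.566, -0.139]
force: [-0.9, 1.0, -0.3]
width: 0.763
```

```bash
python3 - <<'E'
from h import *
o=arm.observe(); print(o['clock'],o['position'],o['joints'].round(2),R.from_rotvec(o['ee_rot']).as_matrix().round(3).tolist(),o['force'],o['width'])
grab('wrist','w2'); grab('scene','s4')
E
```

```text
5.7667 [ 0.46764121 -0.11689932  0.27715955] [-0.52  0.17  0.77  1.88 -0.13  1.15  0.12] [[-0.0, 0.176, 0.984], [-0.0, 0.984, -0.176], [-1.0, -0.0, 0.0]] [-0.9365666   0.99396676 -0.31840376] 0.7633507256739951
```

View pics/w2.png

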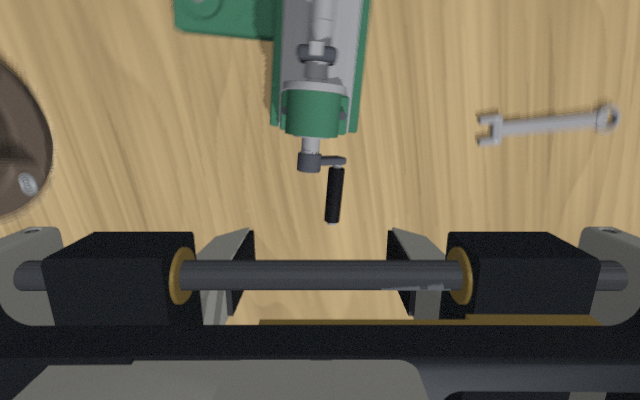

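```bash
python3 - <<'E'
from h import *
d=load('w2'); A=load('scene0'); B=load('side0')
g=d['img'].astype(int); m=np.zeros((400,640),np.uint8); m[160:228,322:350]=(g[160:228,322:350].max(-1)<70)
v,u=np.nonzero(m); print(len(u)); P=pts(d,u,v); P=P[(P[:,2]>.05)]
print('surface med',np.median(P,0), 'z pct',np.percentile(P[:,2],[5,50,90,97]))
r=cv2.minAreaRect(np.stack([u,v],1).astype(np.float32)); print(r)
x=np.array([.970,-.2435]);y=np.array([.2435,.970])
for h in (.088,.0915,.095):
    Q=plane(d,u,v,h)[:,:2]; print(h,'x mid',(Q@x).min(),(Q@x).max(),'y',(Q@y).min(),(Q@y).max())
    c=Q.mean(0); w,V=np.linalg.eigh(np.cov(Q.T)); print('dir',V[:,1], c)
for n,a in [('hub',(309,162)),('spindle',(311,147))]: 
    q=plane(d,*a,.115); print(n,q.round(4),pts(d,*a).round(4),'bx',q[:2]@x)
q=plane(d,319,5,.126);print('shaft',q.round(4),'bx',q[:2]@x,pts(d,319,5))
print('col bx',np.array([.3675,.0966])@x)
E
```

```text
799
surface med [ 0.47858832 -0.13572354  0.09980185] z pct [0.09531072 0.09980185 0.10134931 0.1018376 ]
((333.37127685546875, 194.78713989257812), (15.02506160736084, 55.224571228027344), 5.710593223571777)
0.088 x mid 0.48989867568058626 0.5066988564496492 y -0.051919625082869 0.012082264786020067
dir [0.25528313 0.96686634] [ 0.4784845 -0.1395877]
0.0915 x mid 0.48976875807000275 0.5063999663451562 y -0.05067908181121113 0.012679091237321567
dir [0.25528313 0.96686634] [ 0.47849945 -0.13865503]
0.095 x mid 0.48963884045941936 0.5061010762406631 y -0.0494385385395533 0.013275917688623025
dir [0.25528313 0.96686634] [ 0.47851441 -0.13772236]
hub [ 0.4599 -0.0947  0.115 ] [ 0.4607 -0.0928  0.1281] bx 0.4691806537931115
spindle [ 0.4647 -0.0803  0.115 ] [ 0.4651 -0.0794  0.1243] bx 0.47028037699239605
shaft [0.4943 0.0386 0.126 ] bx 0.4700465834375264 [0.49413127 0.03773364 0.12924553]
col bx 0.3329529
```

Call:
move_arm:
  steps: "0.02 -0.015 0.007 0.04 60;0.05 -0.0285 0.014 0.068 80;0.08 -0.0285 0.014 0.068 100;0.11 -0.0285 0.014 0.068 110;0.135 -0.0285 0.014 0.068 120;0.155 -0.0285 0.014 0.068 120;0.175 -0.0285 0.014 0.068 120;0.19 -0.0285 0.014 0.068 120;0.2 -0.0285 0.014 0.068 120;0.2 -0.0285 0.014 0.068 120"

```text
clock: 6.7
position: [0.4752, -0.1468, 0.0754]
ee_rot: [0.187, 1.565, -0.186]
force: [-0.6, -0.2, 0.8]
width: 0.528
```

```bash
python3 - <<'E'
from h import *
o=arm.observe(); print(o['clock'],o['position'],R.from_rotvec(o['ee_rot']).as_matrix().round(3).tolist(),o['force'],o['width'])
grab('wrist','w3')
E
```

```text
6.7 [ 0.47515353 -0.14680607  0.07541498] [[-0.002, 0.235, 0.972], [0.001, 0.972, -0.235], [-1.0, 0.0, -0.003]] [-0.62390498 -0.15710589  0.80122866] 0.5276651829077472
```

View pics/w3.png

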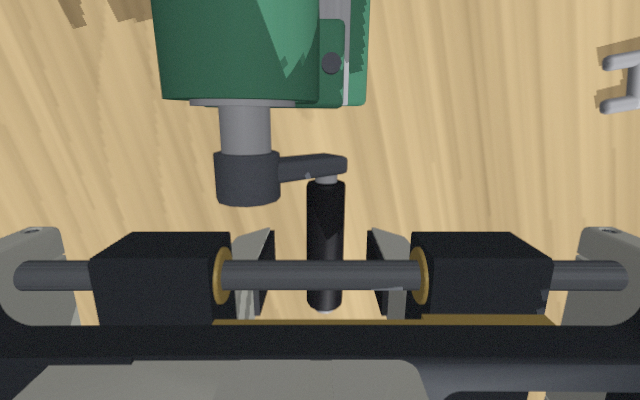

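The handle is centred between the fingers (column 325, fingers at 270 and 370). I'll refine the handle and axis positions from this close view, then close.

```bash
python3 - <<'E'
from h import *
d=load('w3')
x=np.array([.971,-.239]);y=np.array([.239,.971])
for n,a,h in [('handle',(325.5,210),.0915),('handle2',(325,250),.0915),('spindle',(244.5,130),.115),('hub',(247.5,180),.115)]:
    q=plane(d,*a,h); print(n,q.round(4),pts(d,*a).round(4),'b',(q[:2]@x).round(4),(q[:2]@y).round(4))
o=arm.observe();print('tcp b',o['position'][:2]@x,o['position'][:2]@y)
V,U=np.mgrid[185:260,310:342];P=pts(d,U,V);print(np.percentile(P[...,2],[50,80,90,95]))
V,U=np.mgrid[160:195,225:270];P=pts(d,U,V);print('hub top',np.percentile(P[...,2],[50,80,90,95]))
E
```

```text
handle [ 0.4834 -0.122   0.0915] [ 0.484  -0.1191  0.101 ] b 0.4986 -0.0029
handle2 [ 0.4785 -0.1416  0.0915] [ 0.4794 -0.1375  0.1009] b 0.4985 -0.0232
spindle [ 0.4632 -0.0781  0.115 ] [ 0.4656 -0.0781  0.125 ] b 0.4685 0.0349
hub [ 0.4588 -0.0962  0.115 ] [ 0.4622 -0.0943  0.1273] b 0.4685 0.0163
tcp b 0.4970921312167675 -0.029185154838108743
[0.10002672 0.10086278 0.10124381 0.10152872]
hub top [0.1267656  0.12753051 0.12795376 0.12822665]
```

Call:
move_arm:
  steps: "0 0 0.001 0 160;0 0 0.001 0 190;0 0 0.001 0 210;0 0 0.001 0 230;0 0 0.001 0 240;0 0 0.001 0 255;0 0 0.001 0 255"
  squeeze: 8

```text
clock: 7.33
position: [0.4772, -0.1475, 0.077]
ee_rot: [0.189, 1.562, -0.188]
force: [0.0, 1.0, 3.2]
width: 0.194
```

```bash
python3 - <<'E'
from h import *
o=arm.observe(); print(o['clock'],o['position'],o['force'],o['width'])
grab('wrist','w4')
E
```

```text
7.3333 [ 0.47721978 -0.1474821   0.07700574] [0.0351067  0.97634832 3.18712949] 0.19422326295415798
```

View pics/w4.png

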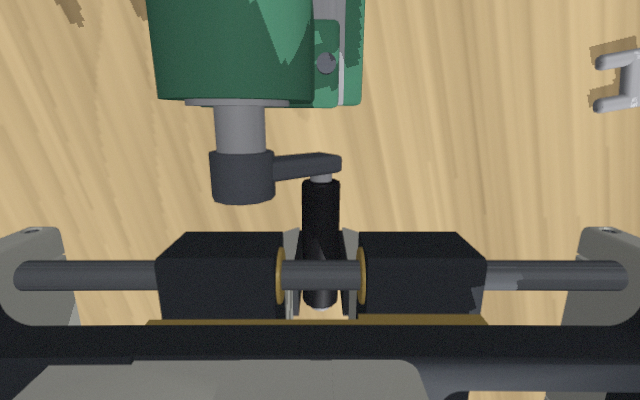

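Call:
move_arm:
  steps: "0 0 0 0 170;0 0 0 0 170;-0.002 -0.003 0 0 170;-0.003 -0.006 0 0 170;-0.003 -0.006 0 0 200;-0.003 -0.006 0 0 230;-0.003 -0.006 0 0 255;-0.003 -0.006 0 0 255;-0.003 -0.006 0 0 255"
  squeeze: 12

```text
clock: 8.13
position: [0.4757, -0.1535, 0.0798]
ee_rot: [0.188, 1.562, -0.189]
force: [-0.2, -1.1, -0.3]
width: 0.193
```

```bash
python3 - <<'E'
from h import *
o=arm.observe(); print(o['clock'],o['position'],o['force'],o['width'],R.from_rotvec(o['ee_rot']).as_matrix().round(4).tolist())
grab('wrist','w5')
d=grab('scene','s5')
x=np.array([.971,-.239]);y=np.array([.239,.971]);print(o['position'][:2]@x,o['position'][:2]@y)
# circle shifts from th0
r=.038;t0=np.radians(-38)
for s in (1,):
  for k in range(0,370,10):
    t=t0+np.radians(k); print(k,round(-(r*(np.sin(t)-np.sin(t0))),4),round(r*(np.cos(t)-np.cos(t0)),4),end=' | ')
E
```

```text
8.1333 [ 0.47567727 -0.15354296  0.07975332] [-0.24243735 -1.0752633  -0.31901176] 0.19332080060219445 [[0.0002, 0.2379, 0.9713], [-0.0003, 0.9713, -0.2379], [-1.0, -0.0002, 0.0003]]
0.4985793936469278 -0.035403342908919715
0 -0.0 0.0 | 10 -0.0056 0.0036 | 20 -0.0117 0.0062 | 30 -0.0181 0.0077 | 40 -0.0247 0.008 | 50 -0.0313 0.0072 | 60 -0.0376 0.0053 | 70 -0.0435 0.0023 | 80 -0.0488 -0.0017 | 90 -0.0533 -0.0065 | 100 -0.0569 -0.0121 | 110 -0.0595 -0.0182 | 120 -0.061 -0.0247 | 130 -0.0614 -0.0313 | 140 -0.0606 -0.0378 | 150 -0.0586 -0.0442 | 160 -0.0556 -0.0501 | 170 -0.0516 -0.0554 | 180 -0.0468 -0.0599 | 190 -0.0412 -0.0635 | 200 -0.0351 -0.0661 | 210 -0.0287 -0.0676 | 220 -0.0221 -0.0679 | 230 -0.0155 -0.0671 | 240 -0.0092 -0.0652 | 250 -0.0033 -0.0622 | 260 0.002 -0.0582 | 270 0.0065 -0.0533 | 280 0.0102 -0.0478 | 290 0.0127 -0.0417 | 300 0.0142 -0.0352 | 310 0.0146 -0.0286 | 320 0.0138 -0.022 | 330 0.0118 -0.0157 | 340 0.0088 -0.0098 | 350 0.0048 -0.0045 | 360 -0.0 0.0 |
```

Call:
move_arm:
  steps: "-0.0028 0 0.0019 0 255;-0.0056 0 0.0036 0 255;-0.0086 0 0.005 0 255;-0.0117 0 0.0062 0 255;-0.0149 0 0.0071 0 255;-0.0181 0 0.0077 0 255;-0.0214 0 0.008 0 255;-0.0247 0 0.008 0 255"

```text
clock: 8.9
position: [0.4837, -0.1555, 0.105]
ee_rot: [0.188, 1.562, -0.189]
force: [1.3, -3.9, -5.9]
width: 0.193
```

```bash
cat >> h.py <<'E'
X=np.array([.971,-.239]);Y=np.array([.239,.971])
def st(tag):
    o=arm.observe(); p=o['position']; f=o['force']
    bx=p[:2]@X-.4685; bz=p[2]+.0118-.115
    print(tag,'t',round(o['clock'],2),'b',(p[:2]@X).round(4),(p[:2]@Y).round(4),p[2].round(4),'rel',bx.round(4),bz.round(4),'r',np.hypot(bx,bz).round(4),'th',np.degrees(np.arctan2(bz,bx)).round(1),'F bx,by,z',(f[:2]@X).round(1),(f[:2]@Y).round(1),f[2].round(1),'w',round(o['width'],3))
    return o
E
python3 - <<'E'
from h import *
st('a'); d=grab('scene','p40')
cv2.imwrite('pics/p40z.png',cv2.resize(d['img'][130:215,215:340],None,fx=6,fy=6,interpolation=cv2.INTER_CUBIC))
E
```

```text
a t 8.9 b 0.5068 -0.0354 0.105 rel 0.0383 0.0018 r 0.0383 th 2.6 F bx,by,z 2.2 -3.5 -5.9 w 0.193
```

View pics/p40z.png

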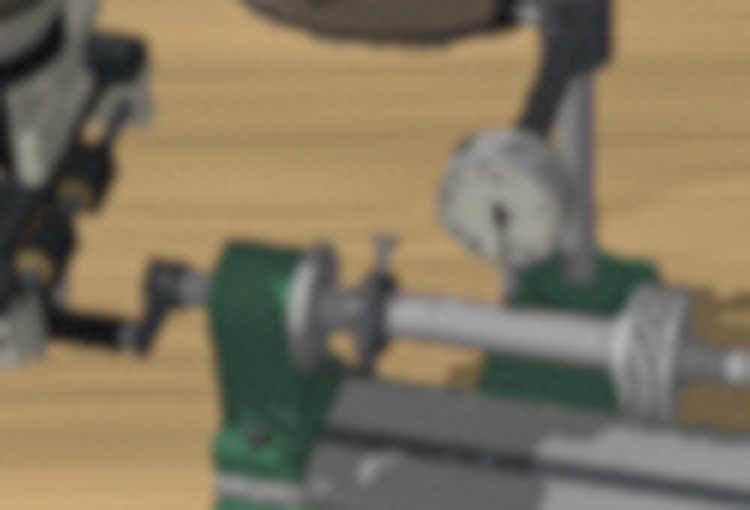

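```bash
cat >> h.py <<'E'
def rect(d,fx=.4685+.012,y0=.1816,z0=.1939,half=.032,n=256):
    ys=np.linspace(-half,half,n); zs=np.linspace(half,-half,n)
    m1=np.zeros((n,n),np.float32);m2=m1.copy()
    for i,z in enumerate(zs):
        for j,yy in enumerate(ys):
            w=X*fx+Y*(y0+yy); m1[i,j],m2[i,j]=proj(d,[w[0],w[1],z0+z])
    return cv2.remap(d['img'],m1,m2,cv2.INTER_CUBIC)
E
python3 - <<'E'
from h import *
ims=[rect(load('s1'),z0=.1939+.0336)]+[rect(load(t)) for t in ('s3','s5','p40')]
cv2.imwrite('pics/r1.png',cv2.resize(np.hstack(ims),(800,200)))
E
```

```text
(no output)
```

View pics/r1.png

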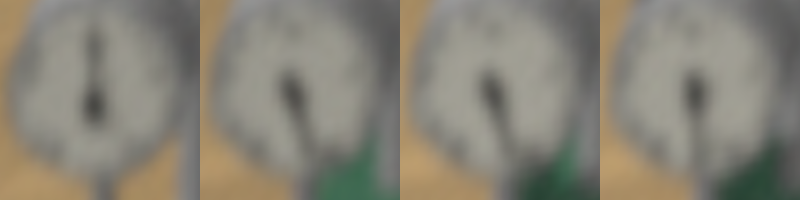

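```bash
python3 - <<'E'
from h import *
r=.0382;
def f(k): t=np.radians(k-38); return -r*np.sin(t),r*np.cos(t)
for s in range(40,440,45):
    a=f(s); print(s,';'.join('%.4f 0 %.4f 0 255'%(f(s+5*i)[0]-a[0],f(s+5*i)[1]-a[1]) for i in range(1,10)))
E
```

```text
40 -0.0033 0 -0.0003 0 255;-0.0066 0 -0.0008 0 255;-0.0098 0 -0.0016 0 255;-0.0130 0 -0.0028 0 255;-0.0160 0 -0.0041 0 255;-0.0189 0 -0.0058 0 255;-0.0217 0 -0.0077 0 255;-0.0242 0 -0.0098 0 255;-0.0266 0 -0.0121 0 255
85 -0.0022 0 -0.0025 0 255;-0.0041 0 -0.0052 0 255;-0.0058 0 -0.0081 0 255;-0.0072 0 -0.0111 0 255;-0.0084 0 -0.0142 0 255;-0.0093 0 -0.0175 0 255;-0.0099 0 -0.0207 0 255;-0.0102 0 -0.0241 0 255;-0.0102 0 -0.0274 0 255
130 0.0003 0 -0.0033 0 255;0.0008 0 -0.0066 0 255;0.0016 0 -0.0098 0 255;0.0028 0 -0.0130 0 255;0.0041 0 -0.0160 0 255;0.0058 0 -0.0189 0 255;0.0077 0 -0.0217 0 255;0.0098 0 -0.0242 0 255;0.0121 0 -0.0266 0 255
175 0.0025 0 -0.0022 0 255;0.0052 0 -0.0041 0 255;0.0081 0 -0.0058 0 255;0.0111 0 -0.0072 0 255;0.0142 0 -0.0084 0 255;0.0175 0 -0.0093 0 255;0.0207 0 -0.0099 0 255;0.0241 0 -0.0102 0 255;0.0274 0 -0.0102 0 255
220 0.0033 0 0.0003 0 255;0.0066 0 0.0008 0 255;0.0098 0 0.0016 0 255;0.0130 0 0.0028 0 255;0.0160 0 0.0041 0 255;0.0189 0 0.0058 0 255;0.0217 0 0.0077 0 255;0.0242 0 0.0098 0 255;0.0266 0 0.0121 0 255
265 0.0022 0 0.0025 0 255;0.0041 0 0.0052 0 255;0.0058 0 0.0081 0 255;0.0072 0 0.0111 0 255;0.0084 0 0.0142 0 255;0.0093 0 0.0175 0 255;0.0099 0 0.0207 0 255;0.0102 0 0.0241 0 255;0.0102 0 0.0274 0 255
310 -0.0003 0 0.0033 0 255;-0.0008 0 0.0066 0 255;-0.0016 0 0.0098 0 255;-0.0028 0 0.0130 0 255;-0.0041 0 0.0160 0 255;-0.0058 0 0.0189 0 255;-0.0077 0 0.0217 0 255;-0.0098 0 0.0242 0 255;-0.0121 0 0.0266 0 255
355 -0.0025 0 0.0022 0 255;-0.0052 0 0.0041 0 255;-0.0081 0 0.0058 0 255;-0.0111 0 0.0072 0 255;-0.0142 0 0.0084 0 255;-0.0175 0 0.0093 0 255;-0.0207 0 0.0099 0 255;-0.0241 0 0.0102 0 255;-0.0274 0 0.0102 0 255
400 -0.0033 0 -0.0003 0 255;-0.0066 0 -0.0008 0 255;-0.0098 0 -0.0016 0 255;-0.0130 0 -0.0028 0 255;-0.0160 0 -0.0041 0 255;-0.0189 0 -0.0058 0 255;-0.0217 0 -0.0077 0 255;-0.0242 0 -0.0098 0 255;-0.0266 0 -0.0121 0 255
```

Call:
move_arm:
  steps: "-0.0033 0 -0.0003 0 255;-0.0066 0 -0.0008 0 255;-0.0098 0 -0.0016 0 255;-0.0130 0 -0.0028 0 255;-0.0160 0 -0.0041 0 255;-0.0189 0 -0.0058 0 255;-0.0217 0 -0.0077 0 255;-0.0242 0 -0.0098 0 255;-0.0266 0 -0.0121 0 255"

```text
clock: 9.7
position: [0.4718, -0.1525, 0.1315]
ee_rot: [0.188, 1.562, -0.189]
force: [2.8, -4.1, -3.0]
width: 0.193
```

```bash
python3 - <<'E'
from h import *
st('a'); d=grab('scene','p85'); cv2.imwrite('pics/q85.png',rect(d))
E
```

```text
a t 9.7 b 0.4946 -0.0353 0.1315 rel 0.0261 0.0283 r 0.0385 th 47.4 F bx,by,z 3.7 -3.4 -3.0 w 0.193
```

View pics/q85.png

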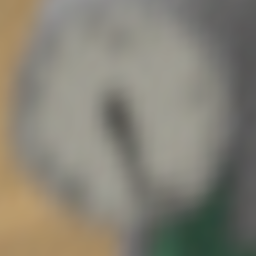

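Call:
move_arm:
  steps: "-0.0022 0 -0.0025 0 255;-0.0041 0 -0.0052 0 255;-0.0058 0 -0.0081 0 255;-0.0072 0 -0.0111 0 255;-0.0084 0 -0.0142 0 255;-0.0093 0 -0.0175 0 255;-0.0099 0 -0.0207 0 255;-0.0102 0 -0.0241 0 255;-0.0102 0 -0.0274 0 255"

```text
clock: 10.5
position: [0.4453, -0.1458, 0.1415]
ee_rot: [0.188, 1.561, -0.188]
force: [3.1, -2.8, -2.6]
width: 0.191
```

```bash
python3 - <<'E'
from h import *
st('a'); d=grab('scene','p130')
E
```

```text
a t 10.5 b 0.4672 -0.0352 0.1415 rel -0.0013 0.0383 r 0.0384 th 91.9 F bx,by,z 3.7 -2.0 -2.6 w 0.191
```

Call:
move_arm:
  steps: "0.0003 0 -0.0033 0 255;0.0008 0 -0.0066 0 255;0.0016 0 -0.0098 0 255;0.0028 0 -0.0130 0 255;0.0041 0 -0.0160 0 255;0.0058 0 -0.0189 0 255;0.0077 0 -0.0217 0 255;0.0098 0 -0.0242 0 255;0.0121 0 -0.0266 0 255"

```text
clock: 11.3
position: [0.4196, -0.1395, 0.1292]
ee_rot: [0.188, 1.561, -0.188]
force: [5.6, -2.4, 0.4]
width: 0.19
```

```bash
python3 - <<'E'
from h import *
st('a'); d=grab('scene','p175')
E
```

```text
a t 11.3 b 0.4407 -0.0351 0.1292 rel -0.0278 0.026 r 0.0381 th 136.8 F bx,by,z 6.0 -0.9 0.4 w 0.19
```

Call:
move_arm:
  steps: "0.0025 0 -0.0022 0 255;0.0052 0 -0.0041 0 255;0.0081 0 -0.0058 0 255;0.0111 0 -0.0072 0 255;0.0142 0 -0.0084 0 255;0.0175 0 -0.0093 0 255;0.0207 0 -0.0099 0 255;0.0241 0 -0.0102 0 255;0.0274 0 -0.0102 0 255"

```text
clock: 12.1
position: [0.4098, -0.137, 0.1017]
ee_rot: [0.188, 1.561, -0.188]
force: [5.3, -1.4, 3.8]
width: 0.192
```

```bash
python3 - <<'E'
from h import *
st('a'); d=grab('scene','p220')
ims=[rect(load(t)) for t in ('p85','p130','p175','p220')]
cv2.imwrite('pics/r2.png',cv2.resize(np.hstack(ims),(800,200)))
E
```

```text
a t 12.1 b 0.4307 -0.0351 0.1017 rel -0.0378 -0.0015 r 0.0378 th -177.7 F bx,by,z 5.5 -0.1 3.8 w 0.192
```

View pics/r2.png

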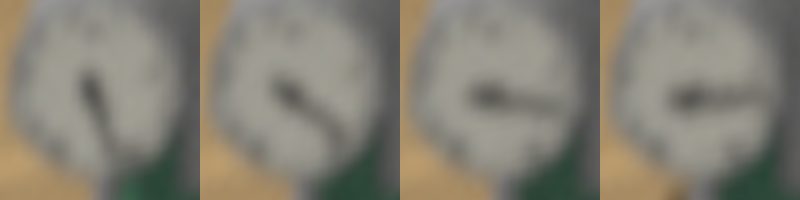

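Read clockwise from straight up, the needle is at about 160°, 128°, 98° and 87° at steps 85, 130, 175 and 220. It varies smoothly, and the low side is near step 220. I'll complete the turn.

Call:
move_arm:
  steps: "0.0033 0 0.0003 0 255;0.0066 0 0.0008 0 255;0.0098 0 0.0016 0 255;0.0130 0 0.0028 0 255;0.0160 0 0.0041 0 255;0.0189 0 0.0058 0 255;0.0217 0 0.0077 0 255;0.0242 0 0.0098 0 255;0.0266 0 0.0121 0 255"

```text
clock: 12.9
position: [0.4217, -0.14, 0.0752]
ee_rot: [0.189, 1.562, -0.188]
force: [4.7, -0.0, 10.3]
width: 0.193
```

```bash
python3 - <<'E'
from h import *
st('a'); d=grab('scene','p265')
E
```

```text
a t 12.9 b 0.4429 -0.0351 0.0752 rel -0.0256 -0.028 r 0.038 th -132.4 F bx,by,z 4.6 1.1 10.3 w 0.193
```

Call:
move_arm:
  steps: "0.0022 0 0.0025 0 255;0.0041 0 0.0052 0 255;0.0058 0 0.0081 0 255;0.0072 0 0.0111 0 255;0.0084 0 0.0142 0 255;0.0093 0 0.0175 0 255;0.0099 0 0.0207 0 255;0.0102 0 0.0241 0 255;0.0102 0 0.0274 0 255"

```text
clock: 13.7
position: [0.446, -0.146, 0.0648]
ee_rot: [0.19, 1.566, -0.187]
force: [-4.4, 1.1, 17.4]
width: 0.191
```

```bash
python3 - <<'E'
from h import *
st('a'); d=grab('scene','p310')
E
```

```text
a t 13.7 b 0.468 -0.0351 0.0648 rel -0.0005 -0.0384 r 0.0384 th -90.8 F bx,by,z -4.6 0.0 17.4 w 0.191
```

Call:
move_arm:
  steps: "-0.0003 0 0.0033 0 255;-0.0008 0 0.0066 0 255;-0.0016 0 0.0098 0 255;-0.0028 0 0.0130 0 255;-0.0041 0 0.0160 0 255;-0.0058 0 0.0189 0 255;-0.0077 0 0.0217 0 255;-0.0098 0 0.0242 0 255;-0.0121 0 0.0266 0 255"

```text
clock: 14.5
position: [0.4725, -0.1528, 0.0764]
ee_rot: [0.189, 1.565, -0.189]
force: [-0.8, -2.3, -8.3]
width: 0.19
```

```bash
python3 - <<'E'
from h import *
st('a'); d=grab('scene','p355')
E
```

```text
a t 14.5 b 0.4953 -0.0354 0.0764 rel 0.0268 -0.0268 r 0.0379 th -45.0 F bx,by,z -0.2 -2.4 -8.3 w 0.19
```

Call:
move_arm:
  steps: "-0.0025 0 0.0022 0 255;-0.0052 0 0.0041 0 255;-0.0081 0 0.0058 0 255;-0.0111 0 0.0072 0 255;-0.0142 0 0.0084 0 255;-0.0175 0 0.0093 0 255;-0.0207 0 0.0099 0 255;-0.0241 0 0.0102 0 255;-0.0274 0 0.0102 0 255"

```text
clock: 15.3
position: [0.4837, -0.1555, 0.1049]
ee_rot: [0.188, 1.562, -0.189]
force: [0.7, -4.7, -5.0]
width: 0.194
```

```bash
python3 - <<'E'
from h import *
st('a'); d=grab('scene','p400')
tags=['s5','p40','p85','p130','p175','p220','p265','p310','p355','p400']; ks=[0,40,85,130,175,220,265,310,355,400]
ims=[rect(load(t)) for t in tags]
cv2.imwrite('pics/r3.png',cv2.resize(np.vstack([np.hstack(ims[:5]),np.hstack(ims[5:])]),(800,320)))
G=[cv2.cvtColor(i,cv2.COLOR_BGR2GRAY).astype(float) for i in ims]
s=4.0-0.0  # px per mm approx
def read(g,c):
    A=np.radians(np.arange(60,220,1.)); r=np.arange(12,62,2.)
    val=[]
    for a in A:
        px=(c[0]+r*np.sin(a)).astype(np.float32);py=(c[1]-r*np.cos(a)).astype(np.float32)
        val.append(cv2.remap(g.astype(np.float32),px[None],py[None],cv2.INTER_LINEAR).mean())
    v=-np.array(val); i=v.argmax(); w=slice(max(i-10,0),i+11); p=np.polyfit(np.degrees(A[w]),v[w],2); return -p[1]/2/p[0], v.max()
best=None
for cx in range(112,129,2):
  for cy in range(108,133,2):
    rs=[read(g,(cx,cy)) for g in G]; sc=sum(q[1] for q in rs)
    k=np.radians(ks); M=np.stack([np.ones(10),np.cos(k),np.sin(k)],1); y=np.array([q[0] for q in rs])
    c,*_=np.linalg.lstsq(M,y,rcond=None); e=(y-M@c)
    row=(e.std(),cx,cy,sc,y.round(1),c[0],np.hypot(c[1],c[2]),np.degrees(np.arctan2(c[2],c[1])))
    if best is None or row[0]<best[0]: best=row
    if cx==120 and cy in(116,120,124): print(row)
print(best)
E
```

```text
a t 15.3 b 0.5069 -0.0353 0.1049 rel 0.0384 0.0017 r 0.0384 th 2.6 F bx,by,z 1.8 -4.4 -5.0 w 0.194
(np.float64(1.1193910200838053), 120, 116, np.float32(-1124.5579), array([166.7, 174.1, 165.2, 138.9, 114.3, 104.7, 114. , 135.2, 162.4,
       174.3]), np.float64(138.82879515516493), np.float64(35.28711111931171), np.float64(41.94816851477482))
(np.float64(1.6213391225551952), 120, 120, np.float32(-1134.7598), array([164.9, 173.5, 163.2, 134.1, 108.4,  98.8, 108.1, 130.2, 159.9,
       173.9]), np.float64(134.852941261258), np.float64(38.1399801955785), np.float64(41.97653629332374))
(np.float64(2.1179219132657074), 120, 124, np.float32(-1144.8066), array([163.2, 172.9, 161.3, 129.4, 102.6,  92.9, 102.3, 125.4, 157.5,
       173.5]), np.float64(130.9663036888454), np.float64(40.92207945415425), np.float64(42.00286012811005))
(np.float64(0.6708273707396509), 114, 110, np.float32(-1088.7802), array([160.3, 164.8, 159.3, 141.8, 123.4, 115.1, 123.3, 138.8, 157.4,
       165.1]), np.float64(140.5884767608878), np.float64(24.95365394431004), np.float64(42.079260971901675))
```

View pics/r3.png

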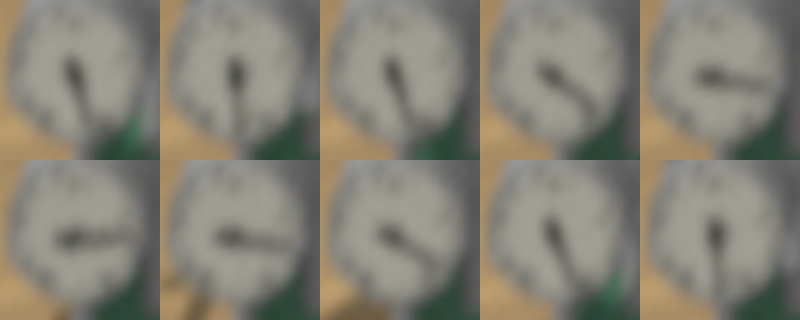

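```bash
python3 - <<'E'
from h import *
d=grab('wrist','w6'); o=arm.observe()
for t,z in (('w5',.0798),('w6',o['position'][2])):
    d=load(t);g=d['img'].astype(int)
    V,U=np.mgrid[185:228,300:345]; m=(g[185:228,300:345].max(-1)<70); P=pts(d,U[m],V[m]); print(t,m.sum(),U[m].mean(),np.percentile(P[:,2],[50,80,90,95])-z)
E
```

```text
w5 1575 320.0 [0.02000885 0.02097228 0.02134059 0.02164217]
w6 1578 319.851711026616 [0.02017945 0.02127821 0.02164945 0.02188808]
```

View pics/w6.png

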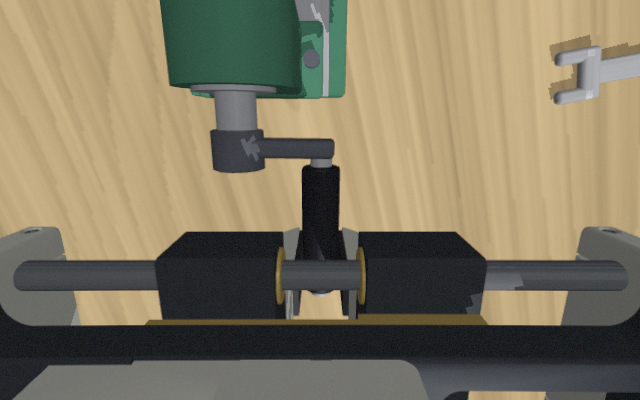

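The handle has hardly slipped in the pads (0.3 mm). The sinusoid fit puts the peak at step 41.5 ± 1, so I'll nudge up 1 mm, let go, then lift clear.

Call:
move_arm:
  steps: "-0.0005 0 0 0 255;-0.001 0 0 0 255;-0.001 0 0 0 255;-0.001 0 0 0 255;-0.001 0 0 0 170;-0.001 0 0 0 100;-0.001 0 0 0 60;-0.001 0 0 0 60;-0.001 0 0 0 60;-0.001 0 0 0 60"

```text
clock: 16.23
position: [0.4834, -0.155, 0.1054]
ee_rot: [0.189, 1.563, -0.188]
force: [0.3, 0.6, -0.1]
width: 0.576
```

```bash
python3 - <<'E'
from h import *
st('a'); d=grab('wrist','w7')
E
```

```text
a t 16.23 b 0.5064 -0.035 0.1054 rel 0.0379 0.0022 r 0.038 th 3.4 F bx,by,z 0.2 0.6 -0.1 w 0.576
```

View pics/w7.png

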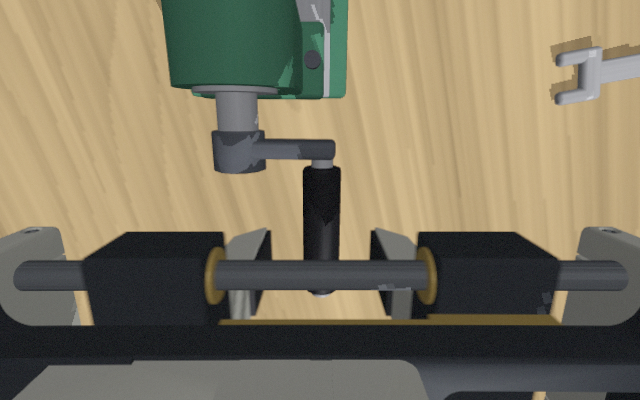

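The handle is free between the open fingers (at column 321). Lifting straight up.

Call:
move_arm:
  steps: "-0.005 0 0 0 60;-0.015 0 0 0 60;-0.03 0 0 0 60;-0.05 0 0 0 60;-0.075 0 0 0 60;-0.1 0 0 0 60;-0.125 0 0 0 60;-0.145 -0.01 0 0 60;-0.16 -0.02 0 0 60;-0.17 -0.03 0 0 60"

```text
clock: 17.12
position: [0.4765, -0.1852, 0.278]
ee_rot: [0.188, 1.56, -0.188]
force: [-0.2, -0.6, 1.0]
width: 0.771
```

Call:
move_arm:
  steps: "-0.001 0 0 0 60;-0.001 0 0 0 60;-0.001 0 0 0 60"

```text
clock: 17.37
position: [0.4759, -0.1838, 0.2756]
ee_rot: [0.189, 1.564, -0.188]
force: [-0.1, -0.2, -0.8]
width: 0.767
```

```bash
python3 - <<'E'
from h import *
o=st('a'); print(o['position'])
W=grab('wrist','w8'); d=grab('scene','fin'); grab('side','fin2')
a=load('scene0')['img'][120:250,200:390];b=d['img'][120:250,200:390]
cv2.imwrite('pics/f.png',cv2.resize(np.hstack([a,b]),(780,270),interpolation=cv2.INTER_CUBIC))
cv2.imwrite('pics/fr.png',np.hstack([rect(d),rect(load('p400'))]))
E
```

```text
a t 17.37 b 0.506 -0.0647 0.2756 rel 0.0375 0.1724 r 0.1765 th 77.7 F bx,by,z -0.1 -0.2 -0.8 w 0.767
[ 0.47587731 -0.1837636   0.2756375 ]
```

View pics/f.png

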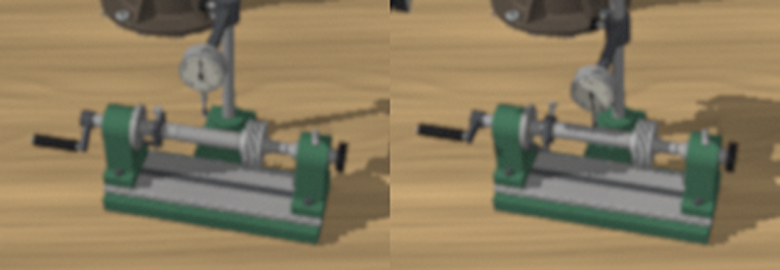

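View pics/fr.png

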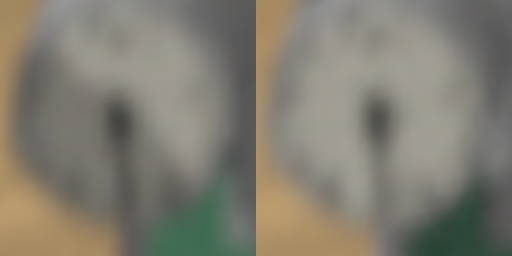

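View pics/w8.png

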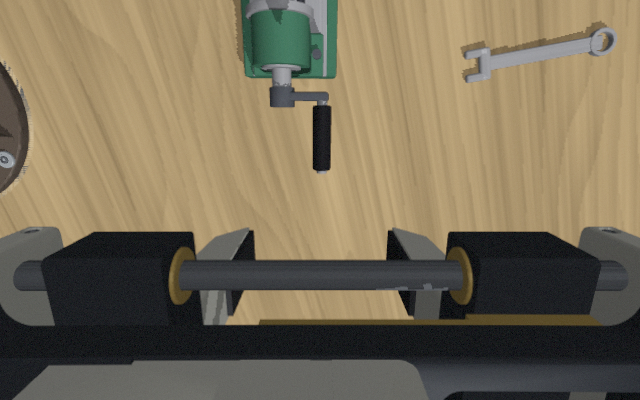

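The bench sits where it was, the needle holds at about 174° and the crank is level on its +x side. The robot is clear of everything, so I'm handing in.

```bash
python3 -c "
from cell import arm
print(arm.sign_off())"
```

```text
the job is handed in; nothing more can be done
None
```

The job is done and handed in at about 17.5 s. The shaft is stopped within a degree or two of the point where the plunger is pushed in furthest. The crank is let go, the indicator is still down and the gripper is clear.

- **Indicator:** I pressed the bar down to about 33.6 mm. Over the turn the plunger moved between about 6.5 and 12 mm, averaging about 9.4 mm, so it stayed well short of its 20 mm stop.
- **Cranking:** I led the handle round through about 400°, with images every 40–45°. A sine fit to the needle readings put the high point 41–42° past the start (individual pairs of readings gave 40–42.5°). I stopped at about 41.5° on the second pass.
- **Last checks:**
  - After letting go, the needle read about 174°, the highest it reached on the turn, and the crank had not moved.
  - The bench looks to be in the same place as in the first picture, and I touched none of the other things.
- **Disagreements:**
  - The sine fit gave a swing of about 5.3 mm (4.9–5.7 mm for the likely pivot points) instead of the stated 6 mm, because the needle's pivot is blurred in the pictures. The angle of the peak came out the same for every pivot I tried.
  - The wrist force briefly reached about 17 N, nearly all vertical, at the bottom of the crank circle. Elsewhere on the turn it stayed at about 11 N or less.

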